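Take the coffee-corner pile apart and set each thing on its place

ROBOT

A 6-joint arm with a two-finger parallel gripper is mounted at the origin on the work surface. World frame = base frame: x ahead of the robot, y to its left, z up, the work surface at z = 0. Lengths are in m, angles in rad, forces in N, time in s.
With the tool pointing down it reaches from about 0.2 to 0.875 m from the base axis. Payload 3.4 kg.
Tool frame: the origin (TCP) lies between the finger pads; the fingertips stand 25 mm ahead of it and the grasp point (between the pads) lies 6 mm ahead of it (r.nose_length is the z of the fingertips in the tool frame, in m); z points along the fingers, y is the line along which they close (so a half turn about z gives the same grasp; the last joint's range is limited). The gripper opens to 94 mm and grips with 3 to 60 N. Pads are 16 mm wide; open, the fingers measure 119 mm over their backs; the gripper's body (75 mm by 177 mm) begins 78 mm behind the grasp point.
Start: joints at [-1.31, 0.276, 1.505, -0, 1.361, -0.121], TCP at [0.214, -0.534, 0.23] pointing down, gripper open.
Joint ranges: [-2.89, 2.89], [-0.75, 2.08], [0.22, 2.7], [-1.18, 4.32], [0.11, 2.71], [-2.7, 2.7]. Speed limits (rad/s): [2.57, 2.57, 3.14, 3.14, 3.14, 3.14].

INTERFACE

Orientations are given as a unit quaternion [w, x, y, z].
In Python, from plant import r, gripper_to, inverse_kinematics, vision, models, telemetry gives the robot as it stands. Calls block until the motion is done:
- r.move_to(position, orientation): joint-space move of the TCP to a pose.
- r.move_l(position, rot=None, vel=0.15, guard=None): straight line of the TCP; rot=None keeps the orientation; vel is the mean speed in m/s. With guard (N) it stops when the force on the tool has changed by that much, and returns True; else False.
- r.movej(angles): joint-space move.
- gripper_to(opening, f_grip=None): finger opening in m; f_grip is the grip in N (None keeps the last); returns when the fingers have stopped.
- r.hold(seconds).
- inverse_kinematics(position, orientation): joint angles nearest the present ones, or None.
- vision.snapshot(name): name is "scene" or "top" or "wrist"; returns the picture (420x560x3 uint8, red, green, blue); there is no depth.
- vision.get_calibration(name): a dict with "fx", "fy", "cx", "cy" (pixels), "position" and "orientation" of the camera in the world. Camera axes: x right, y down, z forward; pixel columns grow to the right and rows downward; lengths in m; the calibration is good to about 2 mm. A picture is of the moment at which its call begins: read the wrist's pose just before it. get_calibration takes no time and is no camera call; for the wrist camera it gives the pose at the moment of the call.
A pose or a line that the arm cannot do raises r.PlanningError and nothing moves.
- r.sign_off(): hands the job in; it is judged then, once.
Trained networks look in the newest picture that a camera, given by its name, has taken for a name from the list of things; names that differ only in an ending like _2 or _b are one class to them, and where a whole thing is asked for, a point or a joint stands for the part that bears it (a point fixed in the world has none). Each returns a list of dicts, best first, with "score" (0 to 1); they miss things now and then, are a little off and sometimes report something else, mostly with a low value. They report only what shows in the picture. A call takes as long as a camera call. They do not tell look-alikes from the thing itself.
- models.boxes_of(thing, camera): "at" ([x, y, z] in m, in world coordinates, good to about 4 mm: the middle of the surface that is visible of it).
- models.regions_of(thing, camera): "pixels" (420x560 bool, what is visible of it).
- models.mark_of(thing, camera): "at" ([x, y, z] in m, in world coordinates, good to about 4 mm: a listed point, or the origin of a listed thing).
Readings, each from a call of its own:
- telemetry.current_t(): time.
- telemetry.current_joints(): joint angles.
- telemetry.current_dq(): joint speeds.
- telemetry.current_joint_efforts(): joint torques, N m.
- telemetry.current_ee_pos(): TCP position.
- telemetry.current_tool_rot(): TCP orientation.
- telemetry.current_wrist_force(): force on the tool from outside, world axes, zero at the start.
- telemetry.current_torque(): the same for the moment, N m.
- telemetry.current_opening(): finger opening in m.
- telemetry.current_finger_force(): force on a finger pad.
Only numpy, scipy, OpenCV 4.12 (cv2) and the standard library are available. Lean on these libraries where they do the work, as an engineer would, in place of code of your own. Each camera call takes 0.05 s, during which the arm holds its last target. There are 200 camera calls.

TASK

Take the pile on the counter apart from the top down, carrying each thing straight to its own place and standing it there upright: first the salt shaker into the middle of the empty place of the cruet tray beside the pepper, then the wooden pot onto the middle of the square coaster, then the piled cup, still mouth-down, onto the cup that stands alone, rim squarely on rim, and last the tea canister onto the middle of the round cork trivet. Set things down rather than dropping them, leave the lone cup standing where it is, and do not disturb the soap bottle or the jar.

Things in the scene. Friction and masses are not known exactly. Their poses are not given: they have to be found in the camera images.
- shaker: Salt shaker: plain steel cylinder, 28 mm in diameter, with a stepped aluminium top with three small holes; straight side 34 mm high, 43 mm in all. At the start it is the top of the pile. Origin: centre of its underside, z up. About 60 g.
- pot: Small wooden salt pot: dark wood cylinder with a flat fixed lid (thin pale groove near the top), 42 mm in diameter, 36 mm high. At the start second from the top, under the shaker. Origin: centre of its underside, z up. About 70 g.
- cup: Piled cup: handleless white ceramic espresso cup, mouth DOWN in the pile and to stay mouth-down; rim (below) 58 mm in outer diameter, closed base (above) 52 mm, 50 mm high, straight sloping side, wall 5 mm. At the start third from the top, under the pot, standing on the canister. Origin: centre of the mouth in the plane of the rim, i.e. at its lower end; z up. About 140 g.
- canister: Tea canister: plain steel cylinder with flat closed lid (fixed), 70 mm in diameter, 62 mm high (a 2 mm groove 48 mm up). At the start it is the bottom of the pile and stands on the counter (z = 0). Origin: centre of its underside, z up. About 300 g.
- tray: Place for the salt shaker: low wooden tray, fixed, 122 x 64 mm outside, with two square places 56 mm inside. One holds the pepper shaker (dark wood, 32 mm in diameter, top 45 mm above the counter, fixed); the other is empty. Origin: at counter height under the centre of the EMPTY place; the pepper is 59 mm along the tray's -x. Floor 5 mm, rims 9 mm above the origin.
- coaster: Place for the wooden pot: square pale wooden coaster 85 by 85 mm, 8 mm thick, flat, fixed to the counter. Origin: centre of its underside at counter height; top 8 mm above.
- lone_cup: Place for the piled cup: a cup of the same size and make as the piled one, loose, standing alone on the counter mouth UP: base 52 mm, rim (above) 58 mm outer diameter, wall 5 mm, 50 mm high, about 160 g. Origin: centre of its base at counter height; its rim lies 50 mm above.
- trivet: Place for the canister: round cork trivet 110 mm in diameter, 8 mm thick, flat, fixed to the counter. Origin: centre of its underside at counter height; top 8 mm above.
- soap: Bystander, not to be disturbed: white plastic dish-soap bottle, loose, 64 mm in diameter, 190 mm high at the edge of the work. Origin: centre of its underside.
- jar: Bystander, not to be disturbed: amber glass storage jar with steel lid, loose, 76 mm in diameter, 120 mm high at the edge of the work. Origin: centre of its underside.
Not all that is in view belongs to the job. Leave any pink or yellow look-alike of the cup alone.

How it is judged:
By the outcome, as a careful person would: the job done as asked, in the order asked, and still so for the second after the job is handed in, with the robot touching nothing.
It also fails if it takes over 146 s, if anything falls off the work surface, if the arm or the gripper's body presses on something with over 40 N, if the wrist force passes 120 N, or if a joint passes its speed limit or range.

## Working session

There is one attempt and no reset: what is moved stays moved. The work goes in short steps, each a Python script; the robot and the scene stay as the last script left them, time stands still between calls to the robot, and variables do not carry over. Pictures are saved under pics/ and viewed, at most 14 in all, crops included, and the job is handed in when it is done.

```bash
mkdir -p pics; ls
python3 - <<'E'
from plant import r, vision, models, telemetry
import cv2, numpy as np
np.set_printoptions(precision=4,suppress=True)
ims=[]
for c in ("scene","top"):
    im=vision.snapshot(c); ims.append(im)
    k=vision.get_calibration(c); print(c,k)
    for t in "shaker pot cup canister tray coaster lone_cup trivet soap jar".split():
        d=models.mark_of(t,c)
        print(c,t,[(np.round(e['at'],4).tolist(),round(e['score'],2)) for e in d[:4]])
    cv2.imwrite(f"pics/{c}0.png",cv2.cvtColor(im,cv2.COLOR_RGB2BGR))
print(telemetry.current_t())
E
```

```text
pics
scene {'fx': 463.84022540232024, 'fy': 463.84022540232024, 'cx': 270.13039360353366, 'cy': 211.1711203076175, 'position': array([ 0.9068, -0.4313,  0.9625]), 'orientation': array([-0.2719,  0.8914,  0.3469, -0.1058])}
scene shaker [([0.444, -0.277, 0.1488], 0.53)]
scene pot [([0.4395, -0.273, 0.1118], 0.61)]
scene cup [([0.4921, -0.3807, -0.0041], 0.88), ([0.4369, -0.2719, 0.0584], 0.81), ([0.4723, -0.1621, 0.0005], 0.79)]
scene canister [([0.4368, -0.2739, -0.0018], 0.66)]
scene tray [([0.4907, 0.0054, 0.0], 0.87)]
scene coaster [([0.4511, 0.2816, -0.0036], 0.87)]
scene lone_cup [([0.6181, 0.1676, -0.0007], 0.83), ([0.4518, 0.282, -0.0016], 0.66)]
scene trivet [([0.6329, -0.1419, 0.0056], 0.82)]
scene soap [([0.6207, 0.4084, 0.0015], 0.83)]
scene jar [([0.44, -0.2751, 0.1116], 0.29)]
top {'fx': 545.7702428935331, 'fy': 545.7702428935331, 'cx': 289.6748608422435, 'cy': 206.93537632348475, 'position': array([0.4267, 0.0117, 1.5035]), 'orientation': array([-0.0221,  0.7158, -0.6974,  0.0292])}
top shaker [([0.4409, -0.2745, 0.1512], 0.61)]
top pot [([0.4388, -0.2714, 0.1153], 0.42), ([0.454, 0.2803, -0.0076], 0.42)]
top cup [([0.4678, -0.1682, 0.001], 0.75), ([0.4817, -0.3833, -0.0023], 0.73), ([0.4398, -0.2686, 0.0613], 0.59), ([0.491, 0.0047, 0.0047], 0.56)]
top canister [([0.4392, -0.274, -0.0008], 0.74)]
top tray [([0.4902, 0.0035, 0.0002], 0.85), ([0.6223, -0.3897, 0.0017], 0.69)]
top coaster [([0.4515, 0.2798, -0.006], 0.92)]
top lone_cup [([0.6149, 0.1702, 0.0005], 0.72)]
top trivet [([0.6331, -0.1381, 0.0009], 0.91), ([0.6165, 0.1696, 0.0005], 0.35)]
top soap [([0.6217, 0.409, 0.0013], 0.85)]
top jar [([0.6229, -0.3877, -0.0], 0.85)]
1.1
```

View pics/scene0.png

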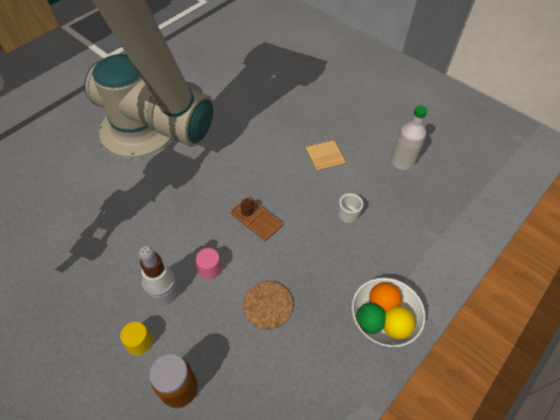

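View pics/top0.png

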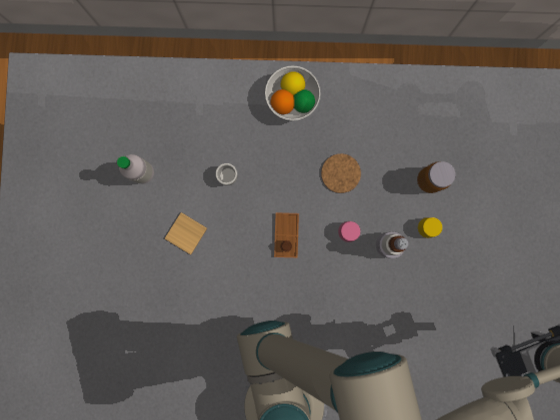

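The scene picture shows the pile at about (155,275), the white lone cup at (350,207), the tray with pepper at (256,218), the coaster at (325,155), the trivet at (268,305), the soap at (408,145) and the jar at (174,380). Things that could be mistaken for the piled cup are the pink cup (208,263), the yellow cup (137,338), the white lone cup (350,207) and the fruit bowl (388,312). I choose the white cup in the pile at (157,280), and its shaker at (147,253) comes first. Next I check this close up with the wrist camera.

```bash
cat > h.py <<'E'
from plant import r, gripper_to, inverse_kinematics, vision, models, telemetry as T
import numpy as np, cv2
from scipy.spatial.transform import Rotation as R
from scipy.optimize import least_squares
np.set_printoptions(precision=4,suppress=True)
PROF=dict(shaker=[(0,.014),(.034,.014)],pot=[(0,.021),(.036,.021)],cup=[(0,.029),(.05,.026)],canister=[(0,.035),(.062,.035)],
  lone_cup=[(0,.026),(.05,.029)],trivet=[(0,.055),(.008,.055)])
def quat(a):
    "tool down, fingers closing along world direction angle a; the half turn nearest the present joints"
    best=None
    for b in (a,a+np.pi):
        y=np.array([np.cos(b),np.sin(b),0]); z=np.array([0,0,-1.]); x=np.cross(y,z)
        q=R.from_matrix(np.c_[x,y,z]).as_quat()[[3,0,1,2]]
        j=inverse_kinematics([.45,0,.35],q)
        if j is None: continue
        c=abs(j[5])
        if best is None or c<best[0]: best=(c,q)
    return best[1]
def cam(name):
    k=vision.get_calibration(name); q=np.asarray(k['orientation'])
    return k,R.from_quat(q[[1,2,3,0]]).as_matrix(),np.asarray(k['position'])
def proj(P,C):
    k,M,p=C; c=(np.atleast_2d(P)-p)@M
    return np.c_[k['cx']+k['fx']*c[:,0]/c[:,2],k['cy']+k['fy']*c[:,1]/c[:,2]]
def ray(uv,z,C):
    k,M,p=C; d=M@np.array([(uv[0]-k['cx'])/k['fx'],(uv[1]-k['cy'])/k['fy'],1]); return p+d*(z-p[2])/d[2]
def snap(c,name=None):
    C=cam(c); im=vision.snapshot(c)
    if name: cv2.imwrite(f'pics/{name}.png',cv2.cvtColor(im,cv2.COLOR_RGB2BGR))
    return C
th=np.linspace(0,2*np.pi,60,endpoint=False)
def locate(thing,c,C,z0,near):
    "xy of a solid of revolution whose foot is at z0: its projected silhouette's centroid onto the mask's"
    best=None
    for e in models.regions_of(thing,c):
        m=e['pixels'].astype(np.uint8); n,l,s,cc=cv2.connectedComponentsWithStats(m)
        if n<2: continue
        i=1+np.argmax(s[1:,4]); cen=cc[i]
        def f(xy):
            P=np.vstack([np.c_[xy[0]+q*np.cos(th),xy[1]+q*np.sin(th),0*th+z0+z] for z,q in PROF[thing]])
            h=cv2.convexHull(proj(P,C).astype(np.float32)); M=cv2.moments(h)
            return np.array([M['m10']/M['m00'],M['m01']/M['m00']])-cen
        s_=least_squares(f,near,diff_step=1e-3)
        d=np.hypot(*(s_.x-near))
        if best is None or d<best[0]: best=(d,s_.x,s[i,4],e['score'],s[i,:4])
    return None if best is None else best[1:]
E
python3 - <<'E'
from h import *
print(T.current_tool_rot(),T.current_t())
q=quat(0.0); print(q)
r.move_to([.41,-.273,.40],q); print(T.current_t(),T.current_joints())
C=snap('wrist','w1'); print(C)
for t,z in (('shaker',.148),('pot',.112),('cup',.062)): print(t,locate(t,'wrist',C,z,[.44,-.273]))
E
```

```text
[0.0001 0.9818 0.1897 0.    ] 1.1
[0.     0.7071 0.7071 0.    ]
2.475 [-0.7299  0.0999  1.3257 -0.0006  1.7172 -0.7286]
({'fx': 349.0366585918478, 'fy': 349.0366585918478, 'cx': 284.9129766196559, 'cy': 204.95501417013546, 'position': array([ 0.4096, -0.2061,  0.5534]), 'orientation': array([ 0.1164,  0.9932, -0.0008, -0.0009])}, array([[ 1.    , -0.0014, -0.0021],
       [-0.0019, -0.9729, -0.2312],
       [-0.0017,  0.2312, -0.9729]]), array([ 0.4096, -0.2061,  0.5534]))
shaker (array([ 0.4401, -0.2734]), np.int32(609), 0.55, array([300, 169,  27,  30], dtype=int32))
pot (array([ 0.4358, -0.2649]), np.int32(462), 0.92, array([293, 160,  36,  35], dtype=int32))
cup (array([ 0.4318, -0.26  ]), np.int32(610), 0.72, array([285, 150,  44,  40], dtype=int32))
```

View pics/w1.png

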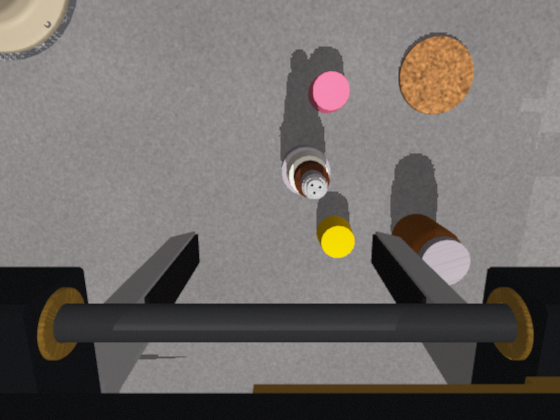

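The wrist view shows one stack at about (307,175): a white cup, the dark pot with a pale groove and the steel shaker with its three-hole top at (314,187). The pink cup (331,91) and the yellow cup (338,241) stand apart. The choice is confirmed, so I pick up the shaker.

```bash
cat >> h.py <<'E'
def pick(xy,z0,h,a,open_,f):
    "grasp h above the foot height z0"
    q=quat(a); z=z0+h+.006
    r.move_to([*xy,max(z+.06,T.current_ee_pos()[2]-.05)],q)
    gripper_to(open_)
    r.move_l([*xy,z+.015],vel=.2); r.move_l([*xy,z],vel=.06)
    gripper_to(0.0,f); r.hold(.1)
    print('opening',T.current_opening(),'force',T.current_finger_force(),'t',T.current_t())
def lower(xy,z0,h,guard=2.5):
    z=z0+h+.006
    r.move_l([*xy,z+.012],vel=.2); r.hold(.15)
    hit=r.move_l([*xy,z-.005],vel=.02,guard=guard)
    p=T.current_ee_pos(); print('set down',hit,p,'dz',p[2]-z,'t',T.current_t())
def release(open_,up):
    gripper_to(open_); p=T.current_ee_pos()
    r.move_l([p[0],p[1],p[2]+.03],vel=.1); r.move_l([p[0],p[1],up],vel=.3)
E
python3 - <<'E'
from h import *
pick([.441,-.274],.148,.027,0,.06,15)
p=T.current_ee_pos(); r.move_l([p[0],p[1],p[2]+.03],vel=.1); r.move_l([p[0],p[1],.30],vel=.25)
snap('wrist','held1'); print(T.current_opening())
r.move_to([.49,-.03,.30],quat(np.pi/2)); print(T.current_t())
C=snap('wrist','tray')
print([(e['at'],e['score']) for e in models.mark_of('tray','wrist')])
for e in models.regions_of('tray','wrist')[:1]:
    c,_=cv2.findContours(e['pixels'].astype(np.uint8),0,2); c=max(c,key=cv2.contourArea)
    b=cv2.boxPoints(cv2.minAreaRect(c)); print(np.array([ray(u,.009,C) for u in b]))
a,b=cv2.imread('pics/held1.png'),cv2.imread('pics/tray.png'); cv2.imwrite('pics/ht.png',cv2.resize(np.hstack([a,b]),(800,300)))
E
```

```text
opening 0.027780480895456525 force 15.00008448958397 t 5.7417
0.027707521797377697
8.5417
[([0.4874, 0.0034, -0.0004], 0.87)]
[[ 0.519   0.0386  0.009 ]
 [ 0.519  -0.0246  0.009 ]
 [ 0.406  -0.0242  0.009 ]
 [ 0.4061  0.0427  0.009 ]]
```

View pics/ht.png

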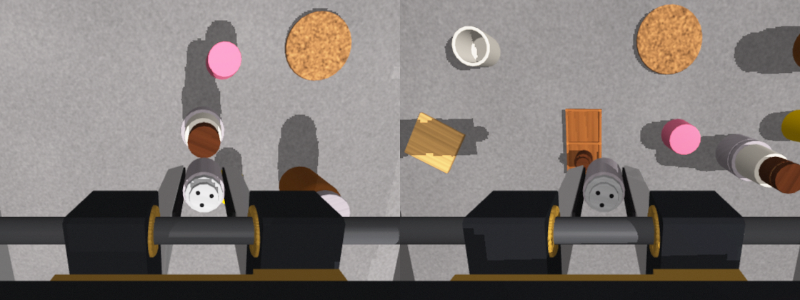

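The left half shows the shaker gripped upright at about (204,185), with the pot still standing on the pile. The right half shows the tray aligned with the world x axis, with the pepper towards the robot and the empty place beyond it, at about (583,125). I set the shaker down, then check it and measure the next item.

Run:
```python
from h import *
xy=[.489,.005]
r.move_to([*xy,.15],quat(np.pi/2)); lower(xy,.005,.027); release(.045,.25)
r.move_l([.46,.005,.30],vel=.3)
C=snap('wrist','sh_placed'); print('shaker',locate('shaker','wrist',C,.005,xy),[(e['at'],e['score']) for e in models.mark_of('shaker','wrist')],[(e['at'],e['score']) for e in models.mark_of('tray','wrist')])
# coaster, looking from the same gripper yaw
r.move_to([.39,.28,.32],quat(np.pi/2)); C=snap('wrist','coaster')
for e in models.regions_of('coaster','wrist')[:1]:
    c,_=cv2.findContours(e['pixels'].astype(np.uint8),0,2); c=max(c,key=cv2.contourArea)
    b=cv2.boxPoints(cv2.minAreaRect(c)); print(np.array([ray(u,.008,C) for u in b]),ray(cv2.minAreaRect(c)[0],.008,C))
# lone cup
r.move_to([.55,.168,.32],quat(np.pi/2)); C=snap('wrist','lone'); print('lone',locate('lone_cup','wrist',C,0,[.617,.169]))
# pile
r.move_to([.39,-.273,.32],quat(np.pi/2)); C=snap('wrist','pile2'); print('pot',locate('pot','wrist',C,.112,[.441,-.274]),locate('cup','wrist',C,.062,[.441,-.274]))
print(T.current_t())
L=[cv2.imread(f'pics/{n}.png') for n in ('sh_placed','coaster','lone','pile2')]
cv2.imwrite('pics/four.png',cv2.resize(np.vstack([np.hstack(L[:2]),np.hstack(L[2:])]),(800,600),interpolation=cv2.INTER_AREA))
```

```text
set down True [0.4889 0.005  0.0376] dz -0.000359259896970672 t 10.775
shaker (array([0.4886, 0.0062]), np.int32(484), 0.66, array([273, 141,  24,  25], dtype=int32)) [([0.487, 0.0042, 0.0031], 0.98)] [([0.4895, 0.0068, -0.0002], 0.95)]
[[0.4417 0.3436 0.008 ]
 [0.513  0.2988 0.008 ]
 [0.4719 0.2248 0.008 ]
 [0.3974 0.2678 0.008 ]] [0.4569 0.2837 0.008 ]
lone (array([0.617 , 0.1734]), np.int32(1823), 0.55, array([259,  96,  46,  49], dtype=int32))
pot (array([ 0.4407, -0.2726]), np.int32(1595), 0.69, array([264, 117,  45,  46], dtype=int32)) (array([ 0.4457, -0.2661]), np.int32(453), 0.64, array([260, 112,  51,  53], dtype=int32))
16.9833
```

View pics/four.png

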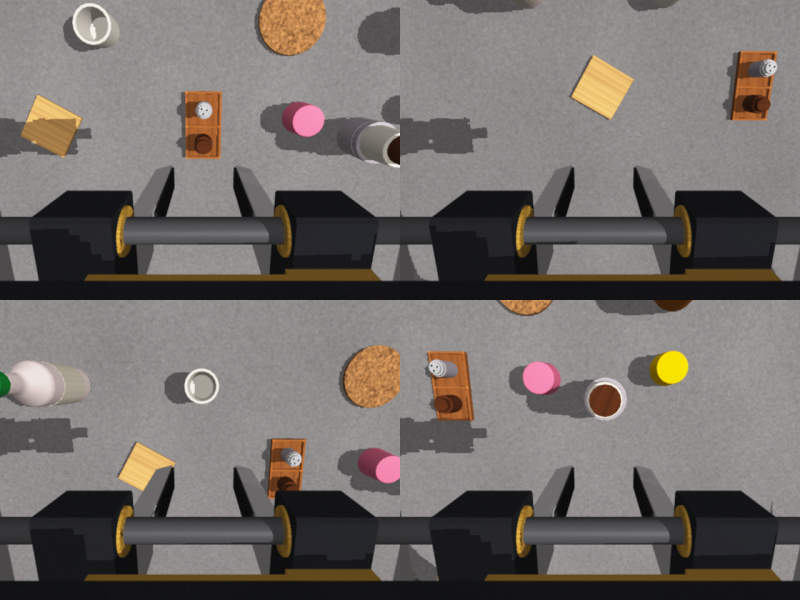

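All four views look right: the shaker stands in the middle of the empty place (204,110), the coaster is clear and turned at (601,87), the lone cup is alone at (201,386), and the pot now tops the pile (605,400). I cross-check the coaster, lone cup and pot with the other cameras.

Run:
```python
from h import *
for c in ('top','scene'):
    C=snap(c,c+'1')
    for t,z,n in (('lone_cup',0,[.617,.169]),('trivet',0,[.633,-.14]),('pot',.112,[.44,-.273]),('shaker',.005,[.489,.005])): print(c,t,locate(t,c,C,z,n))
    for t,z in (('coaster',.008),('tray',.009)):
        e=models.regions_of(t,c)[0]
        k,_=cv2.findContours(e['pixels'].astype(np.uint8),0,2); k=max(k,key=cv2.contourArea)
        P=np.array([ray(u,z,C)[:2] for u in k[:,0]]); m=cv2.minAreaRect((P*1000).astype(np.float32)); print(c,t,m)
r.move_to([.39,-.273,.32],quat(np.pi/2))
C=snap('wrist'); print([(e['at'],e['score']) for t in ('pot','cup') for e in models.mark_of(t,'wrist')])
```

```text
top lone_cup (array([0.6192, 0.1725]), np.int32(375), 0.69, array([216, 163,  21,  22], dtype=int32))
top trivet (array([ 0.6349, -0.1398]), np.int32(1209), 0.8, array([321, 154,  40,  39], dtype=int32))
top pot (array([ 0.4427, -0.2747]), np.int32(207), 0.78, array([389, 236,  18,  15], dtype=int32))
top shaker None
top coaster ((457.1290588378906, 280.8142395019531), (88.30459594726562, 86.50070190429688), 59.45000076293945)
top tray ((460.69268798828125, 6.376483917236328), (63.81692123413086, 121.06139373779297), 89.61276245117188)
scene lone_cup (array([0.6205, 0.1707]), np.int32(609), 0.55, array([339, 194,  26,  30], dtype=int32))
scene trivet (array([ 0.6342, -0.1408]), np.int32(1863), 0.59, array([243, 282,  50,  47], dtype=int32))
scene pot (array([ 0.4405, -0.2739]), np.int32(474), 0.62, array([140, 252,  25,  26], dtype=int32))
scene shaker (array([0.4904, 0.0036]), np.int32(167), 0.55, array([259, 214,  12,  17], dtype=int32))
scene coaster ((458.89239501953125, 278.58837890625), (88.0324478149414, 91.58296203613281), 61.04413986206055)
scene tray ((461.23797607421875, 2.551410675048828), (68.44361114501953, 125.29297637939453), 89.32472229003906)
[([0.4426, -0.2731, 0.1101], 0.88), ([0.4922, -0.3849, -0.0024], 0.88), ([0.4693, -0.1671, -0.0049], 0.55), ([0.4859, 0.0055, 0.0062], 0.28)]
```

Run:
```python
from h import *
pick([.441,-.2735],.112,.024,0,.065,18)
p=T.current_ee_pos(); r.move_l([p[0],p[1],p[2]+.03],vel=.1); r.move_l([p[0],p[1],.28],vel=.25)
xy=[.4565,.281]
r.move_to([*xy,.15],quat(np.pi/2)); lower(xy,.008,.024); release(.065,.25)
r.move_to([.39,.281,.30],quat(np.pi/2)); C=snap('wrist','pot_placed')
print('pot',locate('pot','wrist',C,.008,xy))
e=models.regions_of('coaster','wrist')[0]
k,_=cv2.findContours(e['pixels'].astype(np.uint8),0,2); k=max(k,key=cv2.contourArea)
P=np.array([ray(u,.008,C)[:2] for u in k[:,0]]); print(cv2.minAreaRect((P*1000).astype(np.float32)))
def look(thing,z,xy,a,back=.05):
    d=np.array([np.sin(a),-np.cos(a)])  # +-tool x
    r.move_to([xy[0]-back*d[0],xy[1]-back*d[1],z+.22],quat(a)); C=snap('wrist'); return locate(thing,'wrist',C,z,xy),C
L,C=look('lone_cup',0,[.619,.171],np.pi/2); print('lone',L)
P,C=look('cup',.062,[.441,-.273],np.pi/2); print('cup',P); vision; snap('wrist','cup3')
for c in ('top','scene'):
    C=snap(c)
    for t,z,n in (('cup',.062,[.441,-.273]),('lone_cup',0,[.619,.171])): print(c,t,locate(t,c,C,z,n))
print(T.current_t())
L=[cv2.imread(f'pics/{n}.png') for n in ('pot_placed','cup3')]
cv2.imwrite('pics/two.png',cv2.resize(np.hstack(L),(800,300),interpolation=cv2.INTER_AREA))
```

```text
opening 0.04175132252264868 force 17.99756996333599 t 21.6667
set down True [0.4564 0.2811 0.0377] dz -0.00028621526963666655 t 26.4
pot (array([0.4562, 0.2822]), np.int32(1056), 0.72, array([267, 103,  36,  37], dtype=int32))
((455.2740173339844, 283.0536804199219), (86.18472290039062, 86.04855346679688), 59.88810729980469)
lone (array([0.6172, 0.1734]), np.int32(3070), 0.8, array([253, 110,  63,  63], dtype=int32))
cup (array([ 0.4393, -0.272 ]), np.int32(2589), 0.81, array([258, 112,  56,  59], dtype=int32))
top cup (array([ 0.4469, -0.2728]), np.int32(327), 0.72, array([381, 233,  25,  17], dtype=int32))
top lone_cup (array([0.6185, 0.1711]), np.int32(384), 0.81, array([216, 163,  22,  22], dtype=int32))
scene cup (array([ 0.4407, -0.2731]), np.int32(738), 0.79, array([142, 259,  31,  33], dtype=int32))
scene lone_cup (array([0.6198, 0.1711]), np.int32(581), 0.66, array([339, 194,  25,  29], dtype=int32))
31.9583
```

View pics/two.png

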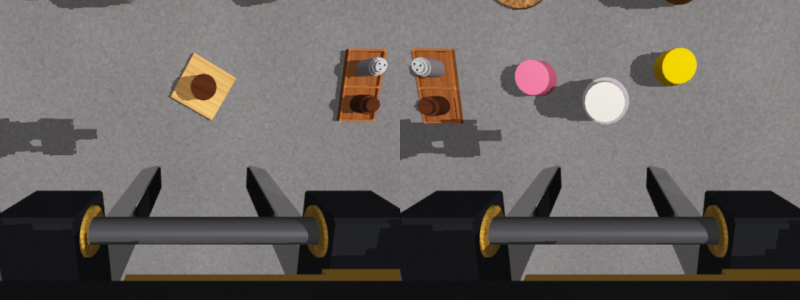

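The left half shows the pot in the middle of the coaster (203,87), and the right half shows the white cup mouth-down on the canister (605,101). For the rim-on-rim fit I measure the lone cup from opposite wrist yaws, so that any tool-fixed bias cancels.

Run:
```python
from h import *
def look(thing,z,xy,b,name,back=.055,h=.22):
    y=np.array([np.cos(b),np.sin(b),0]); zz=np.array([0,0,-1.]); x=np.cross(y,zz)
    q=R.from_matrix(np.c_[x,y,zz]).as_quat()[[3,0,1,2]]
    # camera sits on the tool's +x or -x side: use measured calibration sign
    k,M,p=cam('wrist'); t=T.current_ee_pos(); qq=T.current_tool_rot(); s=np.sign((R.from_quat(np.array(qq)[[1,2,3,0]]).inv().apply(p-t))[0])
    P=np.r_[np.array(xy)-back*s*x[:2],z+h]
    try: r.move_to(P,q)
    except r.PlanningError as e: print(b,'no',e); return
    r.hold(.2); C=snap('wrist',name); print(name,round(T.current_t(),1),locate(thing,'wrist',C,z,xy))
    for _ in range(2): C=snap('wrist'); L=locate(thing,'wrist',C,z,xy); print('   ',L and L[0])
for i,b in enumerate((0,np.pi)): look('cup',.062,[.440,-.273],b,f'c{i}')
for i,b in enumerate((np.pi,np.pi/2,0)): look('lone_cup',0,[.618,.172],b,f'l{i}')
import os
ims=[cv2.imread(f'pics/{n}.png') for n in ('c0','c1','l0','l1','l2') if os.path.exists(f'pics/{n}.png')]
cv2.imwrite('pics/many.png',cv2.resize(np.hstack([i[30:230,150:420] for i in ims[:5]]),None,fx=.59,fy=.59))
```

```text
c0 33.6 (array([ 0.4388, -0.272 ]), np.int32(2582), 0.72, array([256, 105,  58,  59], dtype=int32))
    [ 0.4383 -0.272 ]
    [ 0.4384 -0.2724]
c1 36.9 (array([ 0.4392, -0.2729]), np.int32(2569), 0.57, array([257, 105,  57,  58], dtype=int32))
    [ 0.4393 -0.273 ]
    [ 0.4391 -0.2729]
3.141592653589793 no the arm cannot take that pose within its joint ranges
l1 40.7 (array([0.616 , 0.1727]), np.int32(3093), 0.75, array([255, 101,  62,  64], dtype=int32))
    [0.6161 0.1726]
    [0.6161 0.1729]
l2 42.5 (array([0.6161, 0.1734]), np.int32(3166), 0.75, array([252, 102,  63,  64], dtype=int32))
    [0.6163 0.1734]
    [0.6161 0.1734]
```

Run:
```python
from h import *
a,b=cv2.imread('pics/l1.png'),cv2.imread('pics/l2.png')
cr=[cv2.resize(i[85:185,235:335],(390,390),interpolation=cv2.INTER_CUBIC) for i in (a,b)]
cv2.imwrite('pics/lc.png',np.hstack(cr))
```

```text
(no output)
```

View pics/lc.png

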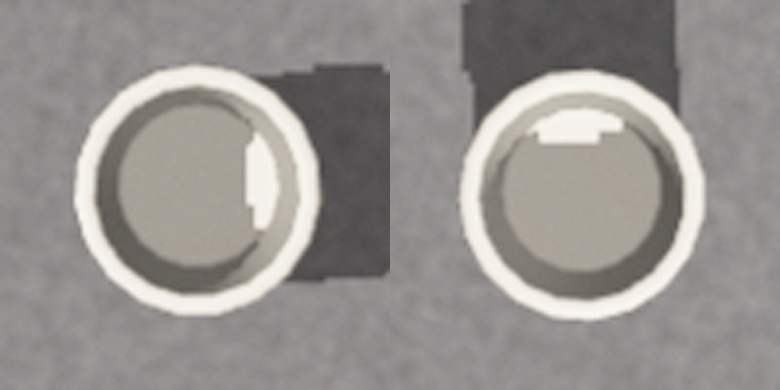

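The crops show the lone cup's bright rim cleanly (outer extent about 75–320 × 65–315 on the left, 460–705 × 70–320 on the right), so I fit that rim directly.

```bash
cat >> h.py <<'E'
def bright(C,im,z,near,rad=.029,thr=200):
    "centre at height z of the outer contour of the bright disc or rim near a point, in world"
    u0=proj([*near,z],C)[0]; m=(im.min(2)>thr).astype(np.uint8)
    k,_=cv2.findContours(m,cv2.RETR_EXTERNAL,cv2.CHAIN_APPROX_NONE)
    k=[c for c in k if cv2.contourArea(cv2.convexHull(c))>300]
    k=min(k,key=lambda c:np.hypot(*(cv2.minEnclosingCircle(c)[0]-u0)))
    P=np.array([ray(u,z,C)[:2] for u in cv2.convexHull(k)[:,0]])
    s=least_squares(lambda v:np.hypot(P[:,0]-v[0],P[:,1]-v[1])-v[2],[*near,rad],loss='soft_l1',f_scale=.001)
    return s.x
E
python3 - <<'E'
from h import *
for a,p in ((0,[.618,.172-.055,.22]),(np.pi/2,[.618-.055,.172,.22])):
    if a: r.move_to(p,quat(a)); r.hold(.2)
    C=cam('wrist'); im=vision.snapshot('wrist'); print([bright(C,im,.05,[.618,.172],thr=t) for t in (180,200,220)])
for p,a in (([.4395,-.273-.055,.282],0),([.4395-.055,-.273,.282],np.pi/2)):
    r.move_to(p,quat(a)); r.hold(.2); C=cam('wrist'); im=vision.snapshot('wrist')
    print('cup base',[bright(C,im,.112,[.4395,-.273],.026,t) for t in (190,210,225)])
print(T.current_t())
E
```

```text
[array([0.6167, 0.1727, 0.0284]), array([0.6166, 0.1727, 0.0281]), array([0.6168, 0.1727, 0.0278])]
[array([0.6168, 0.1726, 0.0283]), array([0.6168, 0.1726, 0.0279]), array([0.6169, 0.1724, 0.0274])]
cup base [array([ 0.4383, -0.2742,  0.0279]), array([ 0.4391, -0.273 ,  0.0253]), array([ 0.439 , -0.2729,  0.025 ])]
cup base [array([ 0.4391, -0.273 ,  0.0254]), array([ 0.4391, -0.2729,  0.0249]), array([ 0.4396, -0.2731,  0.0241])]
48.625
```

Run:
```python
from h import *
pick([.4391,-.273],.062,.026,0,.08,25)
p=T.current_ee_pos(); r.move_l([p[0],p[1],p[2]+.03],vel=.1); r.move_l([p[0],p[1],.24],vel=.25)
xy=[.6168,.1727]
r.move_to([*xy,.17],quat(0)); r.hold(.3); print(T.current_ee_pos(),T.current_opening())
lower(xy,.05,.026,guard=2.0); r.hold(.2); snap('scene','stk0'); release(.08,.25)
r.move_to([xy[0],xy[1]-.055,.30],quat(0)); r.hold(.2); C=cam('wrist'); im=vision.snapshot('wrist')
print('cup on top',[bright(C,im,.10,xy,.026,t) for t in (190,210)])
snap('scene','stk1'); cv2.imwrite('pics/stkw.png',im[:,:,::-1]); print(T.current_t())
s=cv2.imread('pics/stk1.png')[150:250,290:410]
w=im[60:180,215:359,::-1]
cv2.imwrite('pics/stk.png',np.hstack([cv2.resize(s,(400,333),interpolation=cv2.INTER_CUBIC),cv2.resize(w,(400,333),interpolation=cv2.INTER_CUBIC)]))
```

```text
opening 0.05552581358878833 force 24.981006280286238 t 52.2167
[0.6169 0.172  0.1702] 0.055758301167360275
set down True [0.6167 0.1727 0.0824] dz 0.000382574072611247 t 56.6417
cup on top [array([0.6163, 0.173 , 0.0253]), array([0.6164, 0.1731, 0.025 ])]
59.2333
```

View pics/stk.png

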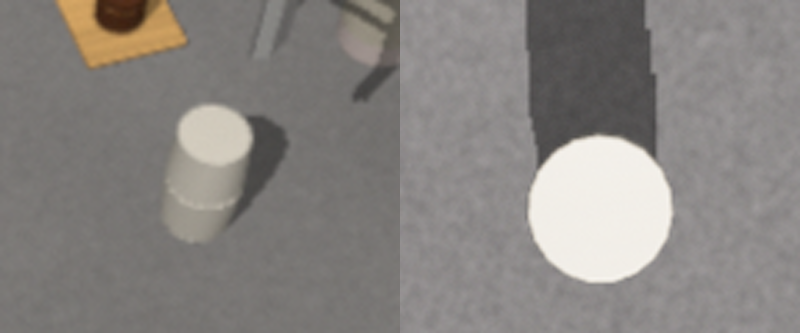

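The scene crop shows the two cups with their rims flush in one seam, centred at about (203,198); the wrist crop shows the upper base level, and the fit agrees with the target to within 0.5 mm. Next I measure the canister and trivet and move the canister.

Run:
```python
from h import *
r.move_to([.633,-.14-.075,.28],quat(0)); r.hold(.2); C=snap('wrist','tv'); t1=locate('trivet','wrist',C,0,[.634,-.14])
r.move_to([.439,-.273-.055,.282],quat(0)); r.hold(.2); C=snap('wrist','can'); c1=locate('canister','wrist',C,0,[.439,-.273])
r.move_to([.439-.055,-.273,.282],quat(np.pi/2)); r.hold(.2); C=snap('wrist'); c2=locate('canister','wrist',C,0,[.439,-.273])
print(t1,c1,c2); C=snap('scene'); print(locate('trivet','scene',C,0,[.634,-.14]),locate('canister','scene',C,0,[.439,-.273]))
C=snap('top'); print(locate('trivet','top',C,0,[.634,-.14]),T.current_t())
```

```text
(array([ 0.6323, -0.139 ]), np.int32(6800), 0.59, array([239,  68,  92,  94], dtype=int32)) (array([ 0.4375, -0.2735]), np.int32(3443), 0.81, array([250, 101,  66,  68], dtype=int32)) (array([ 0.4382, -0.2732]), np.int32(3485), 0.57, array([253, 100,  66,  67], dtype=int32))
(array([ 0.6346, -0.1415]), np.int32(1854), 0.84, array([244, 282,  49,  47], dtype=int32)) (array([ 0.4399, -0.2759]), np.int32(1147), 0.85, array([142, 266,  37,  40], dtype=int32))
(array([ 0.6353, -0.14  ]), np.int32(1224), 0.76, array([321, 153,  40,  40], dtype=int32)) 63.9417
```

Run:
```python
from h import *
pick([.4384,-.2738],0,.034,0,.094,35)
p=T.current_ee_pos(); r.move_l([p[0],p[1],p[2]+.03],vel=.1); r.move_l([p[0],p[1],.19],vel=.25)
xy=[.633,-.140]
r.move_to([*xy,.17],quat(0)); r.hold(.3); print(T.current_ee_pos(),T.current_opening())
lower(xy,.008,.034,guard=3); release(.094,.25)
r.move_to([xy[0],xy[1]-.075,.30],quat(0)); r.hold(.2); C=snap('wrist','fin')
print(locate('canister','wrist',C,.008,xy),locate('trivet','wrist',C,0,xy))
r.move_to([.30,-.30,.35],quat(0)); C=snap('scene','fs'); print('scene can',locate('canister','scene',C,.008,xy)); snap('top','ft'); print(T.current_t())
L=[cv2.imread(f'pics/{n}.png') for n in ('fin','fs')]
cv2.imwrite('pics/end.png',cv2.resize(np.hstack(L),(800,300),interpolation=cv2.INTER_AREA))
```

```text
opening 0.06987174800778906 force 35.00035107135773 t 67.7667
[ 0.6324 -0.1411  0.1706] 0.06988749045382
set down True [ 0.6328 -0.1399  0.0481] dz 5.639166865682027e-05 t 71.55
(array([ 0.6319, -0.1391]), np.int32(3475), 0.74, array([253,  82,  66,  67], dtype=int32)) (array([ 0.6319, -0.1391]), np.int32(2873), 0.62, array([242,  70,  89,  92], dtype=int32))
scene can (array([ 0.6341, -0.1414]), np.int32(1178), 0.73, array([251, 278,  34,  41], dtype=int32))
75.5667
```

View pics/end.png

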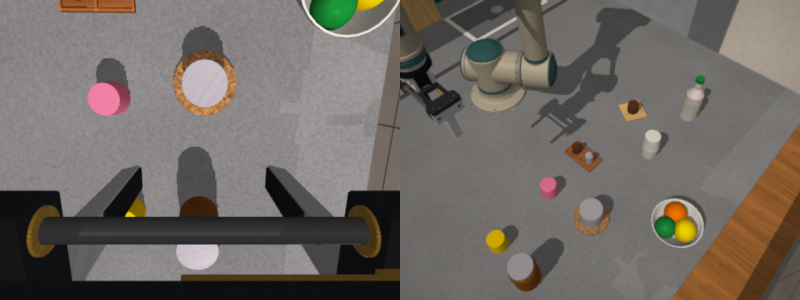

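View pics/ft.png

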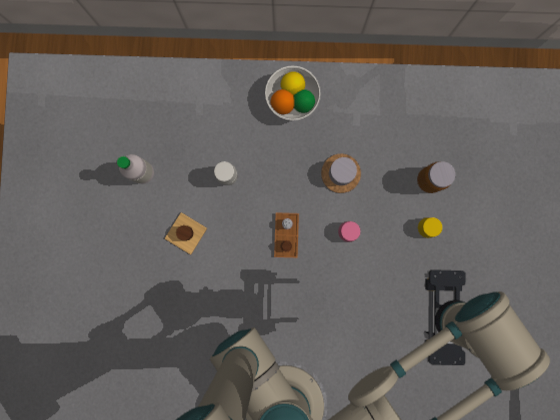

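The canister is centred on the trivet (341,172 in the top view), the pot on the coaster (185,233), the shaker in the tray (287,224) and the cups stacked (224,174). The soap, the jar and both look-alike cups are where they were, and the arm is clear, so I hand in.

```bash
python3 -c "
from plant import r
print(r.sign_off())"
```

```text
the job is handed in; nothing more can be done
None
```

The job is handed in at about 76 s of the 146 s: shaker, pot, cup and canister were each set down upright in their places in the order asked, and the last pictures show the soap and jar undisturbed.

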